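# Set the gap stop to its gauge mark

## Task

Set the gap stop: lay a fingertip lightly on top of the knurled brass wheel and roll it, stroke after stroke, until the green jaw has closed the gap so far that its black pointer stands at the red gauge mark, within the width of the mark; then take the hand away. Nothing is to be gripped: move the jaw only by rolling the wheel, do not lean hard on it, and neither lift nor shift the loose things round about.

Things in the scene. Friction and masses are not known exactly. Their poses are not given: they have to be found in the camera images.
- gap_stop: bolted-down fixture, grey base 170 (x) x 300 (y) x 12 mm. Origin: centre of its underside, on the table. z up; y: the way the jaw closes, towards the fixed blue anvil (50 mm high); x: from the white scale (in front, at x = -70, top z = 27) past the jaw slide (x = -25; jaw 53 mm high) to the wheel (x = +40). Blue well round the wheel's foot: 65 x 124 mm, 46 mm high. The wheel is highest.
- knurled_wheel: knurled brass wheel, 80 mm diameter, 28 mm wide, axle level along the fixture's x; origin at its centre, 60 mm above the table (crown at 100 mm); its frame and the white line on its rim turn with it. Two steel cheek discs of 72 mm diameter, 47 mm over their boss screws, flank it. About 1 N of drag at the rim rolls it; it stays where it is left.
- stop_jaw: green sliding jaw block with steel face and black pointer, 44 x 34 x 30 mm; origin at the centre of its underside, 22 mm above the table; slides along the y axis of the fixture, 65 mm from its open end stop to its closed end stop, without turning. At the start it is near its open end.
- pointer_tip (a point): tip of the jaw's black pointer (2 mm wide), 30.5 mm above the table over the white scale; moves with the jaw
- gauge_mark: red gauge mark, a fixed clip 8 mm wide along y and 10 mm long along x, on the front half of the white scale, its top 28.5 mm above the table. Origin at table height under its centre; axes parallel to the fixture's. The pointer is set when its tip has the same fixture y as this origin, within 4 mm. At the start it lies 20 to 45 mm to the +y side of the pointer.
- pipe_offcut: loose bystander: grey steel pipe offcut standing upright, 42 mm diameter, 55 mm high, origin at the centre of its underside
- tape_measure: loose bystander: yellow tape measure, 39 x 90 x 64 mm high, origin at the centre of its underside
- cold_chisel: loose bystander: black cold chisel with bright tip lying flat, 21 x 160 x 16 mm high, long axis y, origin at the centre of its underside
- coffee_mug: loose bystander: white mug, 83 x 115 x 86 mm high, origin at the centre of its underside
- round_bar_offcut: loose bystander: brown round bar offcut lying flat, 16 mm diameter, 120 mm long along y, origin at the centre of its underside
- wheel_axle (a point): centre of the wheel as a point fixed to the fixture. The wheel's bearing is rigid: a light press of 3 to 15 N on the crown is enough. Rolling the top towards the fixture's +y moves the jaw to +y and closes the gap, towards -y opens it: 15 mm of jaw travel per radian, that is 0.375 mm of jaw travel per 1 mm of travel at the rim.

How it is judged:
By the outcome, as a careful person would: the job done as asked, in the order asked, and still so for the second after the job is handed in, with the robot touching nothing.
It also fails if it takes over 72 s, if anything falls off the work surface, if the arm or the gripper's body presses on something with over 40 N, if the wrist force passes 120 N, or if a joint passes its speed limit or range.

## Robot

A 7-joint arm with a two-finger parallel gripper is mounted at the origin on a cart in front of the work surface, level with it; the furniture and walls round the work are solid. World frame = base frame: x ahead of the robot, y to its left, z up, the work surface at z = 0. Lengths are in mm, angles in degrees, forces in N, time in s.
With the tool pointing down it reaches from about 350 to 900 mm from the base axis. Payload 8.1 kg.
Tool frame: the origin (TCP) lies between the finger pads; the fingertips stand r.tips_ahead ahead of it and the grasp point (between the pads) is the TCP (r.tips_ahead is the distance from the TCP to the fingertips, in mm); z points along the fingers, y is the direction in which the jaws open and shut (so a half turn about z gives the same grasp; the last joint's range is limited). The gripper opens to 92 mm and grips with 3 to 60 N. Pads are 19 mm wide; open, the fingers measure 130 mm over their backs; the gripper's body (75 mm by 190 mm) begins 47 mm behind the grasp point.
Start: joints at [68.663, 24.895, 1.432, 90.138, -0.665, 64.973, -4.303], TCP at [166.562, -602.41, 245.742] pointing down, gripper open.
Joint ranges: [-149.89, 149.89], [-25.12, 119.58], [-72.63, 75.52], [4.76, 147.25], [-75.54, 255.54], [6.69, 114.76], [-157.13, 157.13]. Speed limits (degrees/s): [127.2, 127.2, 172.46, 172.46, 180, 180, 180].

## Interface

Orientations are given as a 3x3 rotation matrix whose columns are the frame's x, y, z axes.
In Python, from workcell import r, capture, order gives the robot as it stands. The module is installed in compiled form; this text tells all that it offers.
- The arm moves only by the shell command python3 -m creep 'ROWS' [FORCE]. ROWS is JSON, a list of rows, each a list of 7 numbers: the shift along the tool's x, y, z in cm, then the turn, a rotation vector about the tool's x, y, z in rad, then the finger opening in cm, from 0 to 9.18. A call has 1 to 10 rows; each row is the pose to reach, as a shift and turn from the pose measured when the call began, along the tool's axes at that moment; what a row does not reach only later rows make up. A row lasts 1/10 s, in which the tool goes at most 50 mm and 8.59 degrees, less where a joint would pass 70% of its speed; a pose out of reach is approached as far as the arm can. A call with a gripper value outside its range is refused whole. The fingers move at their own pace and stop on an object; FORCE is the grip in N (left out, the last holds). Time passes only in rows, so rows that repeat a pose let the fingers close. It gives the time, the measured TCP pose, the force and the opening at its end, in the units of the state.
- r.sense(): the state, without advancing time (a new reading comes with each control period).
- capture(name): name is "scene" or "side" or "wrist"; returns a dict with "image" (384x512x3 uint8, red, green, blue), "z_map" (384x512 float32, mm along the optical axis (not along the pixel's ray), 0 where there is no reading), "fovy" (degrees; the focal length in pixels is half the picture's height over the tangent of half this angle, whatever the lens; pixels are square), "cx", "cy" (the principal point, pixels), "dist_coeffs" ([k1, k2, p1, p2, k3] as OpenCV has them; the pictures are not rectified), "T" (4x4, takes a point from camera to world coordinates). Camera axes: x right, y down, z forward; pixel columns grow to the right and rows downward; lengths in mm; the calibration is good to about 2 mm. A picture is of the moment at which its call begins.
- order.hand_in(): hands the job in, once; it reports no verdict.
The state is a dict: "time_s": time; "qpos": joint angles; "joint_vel": joint speeds; "joint_torque": joint torques, N m; "ee_pos": TCP position; "orientation": TCP orientation; "wrist_force": force on the tool from outside, world axes, zero at the start; "wrist_torque": the same for the moment, N m; "grip_width": opening from 0.0 (shut) to 1.0 (fully open).
Only numpy, scipy, OpenCV 4.12 (cv2) and the standard library are available. Lean on these libraries where they do the work, as an engineer would, in place of code of your own. Each camera call takes 0.05 s, during which the arm holds its last target.

## Working session

There is one attempt and no reset: what is moved stays moved. The work goes in short steps, Python scripts to look and compute and a shell command to move; the robot and the scene stay as the last step left them, time stands still between calls to the robot, and variables do not carry over. Pictures are saved under pics/ and viewed, and the job is handed in when it is done.

```bash
mkdir -p pics
cat > h.py <<'E'
import numpy as np,cv2
from workcell import r,capture,order
def K(c):
    h=c["image"].shape[0]; f=h/2/np.tan(np.radians(c["fovy"]/2))
    return np.array([[f,0,c["cx"]],[0,f,c["cy"]],[0,0,1.]])
def save(c,n): cv2.imwrite(f"pics/{n}.png",c["image"][:,:,::-1])
def p3(c,u,v,z=None):
    """world point by depth, or by plane world z"""
    d=cv2.undistortPoints(np.array([[[u,v]]],float),K(c),np.array(c["dist_coeffs"],float))[0,0]
    ray=np.array([d[0],d[1],1.]); T=np.array(c["T"])
    if z is None: s=c["z_map"][int(round(v)),int(round(u))]
    else: s=(z-T[2,3])/(T[:3,:3]@ray)[2]
    return T[:3,:3]@(ray*s)+T[:3,3]
def proj(c,P):
    T=np.linalg.inv(np.array(c["T"]))
    rv=cv2.Rodrigues(T[:3,:3])[0]
    return cv2.projectPoints(np.array(P,float).reshape(-1,1,3),rv,T[:3,3],K(c),np.array(c["dist_coeffs"],float))[0][:,0]
E
python3 - <<'E'
from h import *
import pickle
np.set_printoptions(precision=2,suppress=True)
print(r.sense(),r.tips_ahead)
for n in("scene","side","wrist"):
    c=capture(n); save(c,n+"0"); pickle.dump(c,open(n+"0.pkl","wb")); print(n,c["T"],c["fovy"],c["dist_coeffs"])
E
```

```text
{'time_s': 0.0, 'qpos': array([68.66, 24.94,  1.43, 90.19, -0.66, 64.97, -4.3 ]), 'joint_vel': array([-0.  ,  0.04,  0.04, -0.01, -0.14, -0.02, -0.03]), 'joint_torque': array([ -0.  , -66.79,   0.98, -31.45,  -0.06,   0.04,   0.  ]), 'ee_pos': array([ 166.42, -601.94,  244.95]), 'orientation': array([[ 0.96,  0.27, -0.  ],
       [ 0.27, -0.96,  0.  ],
       [-0.  , -0.  , -1.  ]]), 'wrist_force': array([-1.04, -0.33,  0.32]), 'wrist_torque': array([-0.04, -0.04,  0.04]), 'grip_width': 1.000743781064514} 19.0
scene [[ -0.84  -0.41   0.36 119.23]
 [ -0.54   0.63  -0.56 770.38]
 [  0.    -0.67  -0.75 960.18]
 [  0.     0.     0.     1.  ]] 57.51252716430668 [0. 0. 0. 0. 0.]
side [[ -0.83  -0.24   0.5  -72.25]
 [ -0.56   0.36  -0.75 994.11]
 [ -0.    -0.9   -0.43 600.19]
 [  0.     0.     0.     1.  ]] 51.196273342255935 [-0.03  0.    0.    0.    0.  ]
wrist [[   0.27   -0.92   -0.3   248.87]
 [  -0.96   -0.25   -0.08 -579.65]
 [  -0.      0.31   -0.95  384.12]
 [   0.      0.      0.      1.  ]] 61.137113660307854 [-0.09  0.    0.    0.    0.  ]
```

View pics/scene0.png

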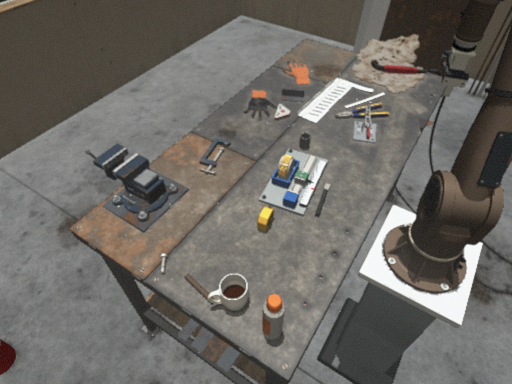

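View pics/side0.png

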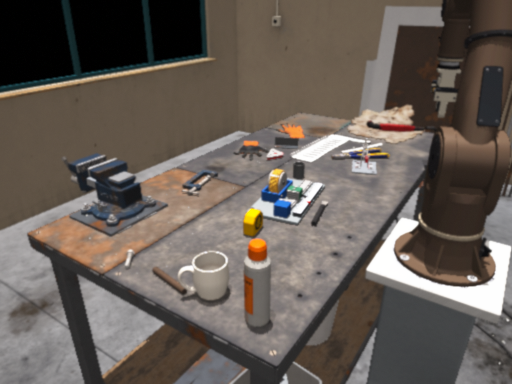

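View pics/wrist0.png

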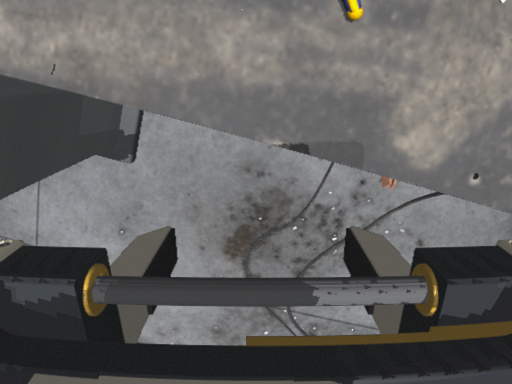

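The fixture is at about (295,182) in the scene view, with the wheel at (287,167). The chisel is on its right at (323,198) and the tape at (265,218). I'll enlarge this area.

Run:
```python
from h import *
import pickle
np.set_printoptions(precision=1,suppress=True)
for n,(a,b,x,y) in {"scene":(245,120,100,110),"side":(235,155,100,75)}.items():
    c=pickle.load(open(n+"0.pkl","rb"))
    im=c["image"][b:b+y,a:a+x,::-1]
    im=cv2.resize(im,None,fx=5.4 if n=="scene" else 7,fy=5.4 if n=="scene" else 7,interpolation=cv2.INTER_CUBIC)
    cv2.imwrite(f"pics/{n}0crop.png",im)
c=pickle.load(open("scene0.pkl","rb"))
for uv in [(287,160),(290,199),(265,215),(323,198),(304,140),(303,177)]: print(uv,p3(c,*uv))
```

```text
(287, 160) [530.  -53.4 100. ]
(290, 199) [450.   59.1  47. ]
(265, 215) [479.5 173.3  60.6]
(323, 198) [365.4 -33.9  14.9]
(304, 140) [ 555.4 -241.    48.9]
(303, 177) [460.4 -53.9  51.5]
```

View pics/scene0crop.png

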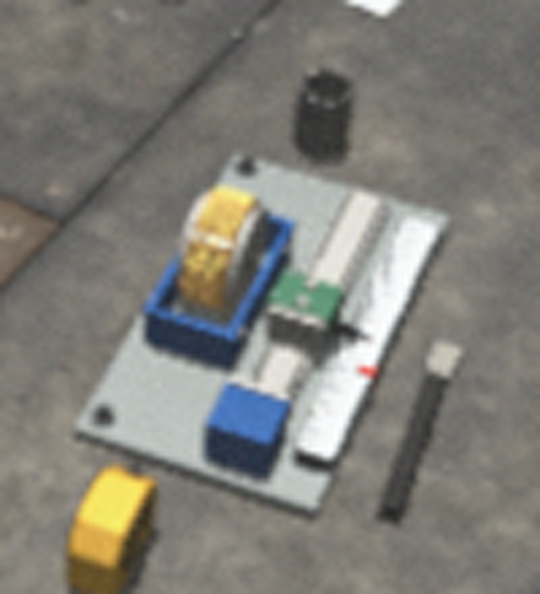

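View pics/side0crop.png

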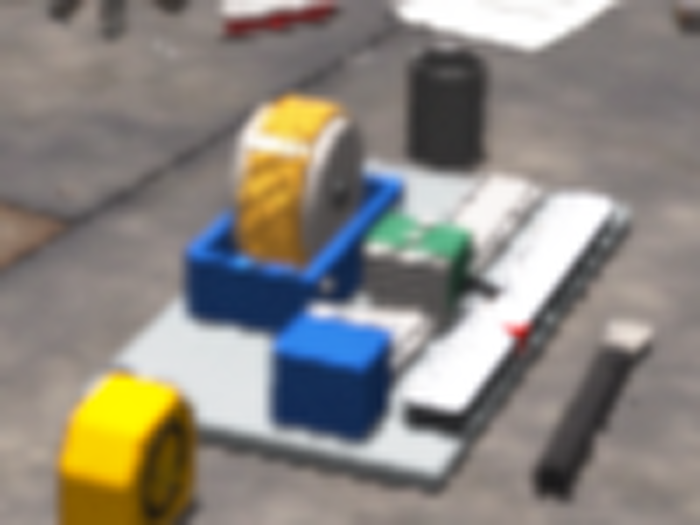

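```bash
cat > pose.py <<'E'
from h import *
import pickle
np.set_printoptions(precision=2,suppress=True)
c=pickle.load(open("scene0.pkl","rb"))
s=lambda u,v,z:p3(c,245+(u+.5)/5.4-.5,120+(v+.5)/5.4-.5,z)
C=np.array([s(235,155,12),s(450,217,12),s(315,515,12),s(77,433,12)])[:,:2]
M=np.array([[85,-150],[-85,-150],[-85,150],[85,150.]])
A=C-C.mean(0)
th=np.arctan2((M[:,0]*A[:,1]-M[:,1]*A[:,0]).sum(),(M*A).sum())
print(C,C.mean(0),np.degrees(th))
R=np.array([[np.cos(th),-np.sin(th)],[np.sin(th),np.cos(th)]]);o=C.mean(0)
print((A@R)-M)
F=lambda P:(np.array(P)[:2]-o)@R
print("mark",F(s(368,371,28.5)),"tip",F(s(363,335,30.5)))
W=lambda x,y:R@[x,y]+o
print("axle",W(40,0))
z=c["z_map"]
# fit crown: points with z>90 near
pts=np.array([p3(c,u,v) for u in range(270,300) for v in range(148,185)])
q=pts[pts[:,2]>96]; print(len(q),q.min(0),q.max(0),q.mean(0), F(q.mean(0)))
E
python3 pose.py
```

```text
[[ 602.83 -200.47]
 [ 437.19 -226.91]
 [ 390.17   70.27]
 [ 553.67   95.18]] [495.96 -65.48] 9.132581023968863
[[-0.91 -0.24]
 [ 1.35 -0.05]
 [ 2.09  0.82]
 [-2.53 -0.53]]
mark [-78.51  34.54] tip [-65.63   6.35]
axle [535.46 -59.13]
44 [119.23 -77.89  96.06] [555.24 770.38 960.18] [461.81  92.88 254.42] [ -8.58 161.78]
```

```bash
cat >> h.py <<'E'
TH=np.radians(9.13); O=np.array([495.96,-65.48])
def RF(): return np.array([[np.cos(TH),-np.sin(TH)],[np.sin(TH),np.cos(TH)]])
def W(x,y): return RF()@[x,y]+O
def F(P): return (np.array(P)[:2]-O)@RF()
def togo(fx,fy,z):
    """shift (cm, tool axes) and rotvec to TCP at fixture fx,fy, world z, tool y=-fixture y, pointing down"""
    from scipy.spatial.transform import Rotation as Ro
    s=r.sense(); R=s["orientation"]; R3=RF()
    G=np.array([[R3[0,0],-R3[0,1],0],[R3[1,0],-R3[1,1],0],[0,0,-1]])
    d=R.T@(np.r_[W(fx,fy),z]-s["ee_pos"])/10
    return d.round(2),Ro.from_matrix(R.T@G).as_rotvec().round(3),s["time_s"],F(s["ee_pos"]).round(1),s["ee_pos"].round(1),s["wrist_force"].round(2)
E
python3 -c "
from h import *
print(togo(-60,20,245))"
```

```text
(array([ 40.31, -45.59,   0.06]), array([-0.001,  0.   ,  0.11 ]), 0.15, array([-410.5, -477.5]), array([ 166.5, -602.1,  245.2]), array([ 0.05,  0.1 , -0.32]))
```

```bash
python3 -m creep '[[1.3,-1.5,0,0,0,0,4],[4,-4.5,0,0,0,0.01,2],[6.7,-7.5,0,0,0,0.02,0],[9.3,-10.5,0,0,0,0.03,0],[12,-13.5,0,0,0,0.04,0],[14.6,-16.5,0,0,0,0.05,0],[17.3,-19.5,0,0,0,0.06,0],[20,-22.5,0,0,0,0.07,0],[22.6,-25.5,0,0,0,0.08,0],[24,-27,0,0,0,0.09,0]]'; python3 -c "
from h import *
print(togo(-60,20,245))"
```

```text
time_s: 1.15
ee_pos: [326.9, -274.7, 245.5]
orientation: [[0.983, 0.182, -0.0], [0.182, -0.983, 0.002], [0.0, -0.002, -1.0]]
wrist_force: [-0.0, -0.2, 0.3]
grip_width: 0.175
(array([ 14.48, -19.64,   0.08]), array([-0.002, -0.   ,  0.023]), 1.15, array([-200.1, -179.7]), array([ 326.9, -274.7,  245.5]), array([-0.01, -0.21,  0.3 ]))
```

```bash
python3 -m creep '[[2,-2.7,0,0,0,0.01,0],[4,-5.4,0,0,0,0.02,0],[6,-8.1,0,0,0,0.023,0],[8,-10.8,0,0,0,0.023,0],[10,-13.5,0,0,0,0.023,0],[12,-16.2,0,0,0,0.023,0],[13.7,-18.5,0,0,0,0.023,0],[14.5,-19.6,0,0,0,0.023,0],[14.5,-19.6,0,0,0,0.023,0],[14.5,-19.6,0,0,0,0.023,0]]'; python3 -c "
from h import *
import pickle
print(togo(-60,20,245))
c=capture('wrist');save(c,'w1');pickle.dump(c,open('w1.pkl','wb'))"
```

```text
time_s: 2.15
ee_pos: [433.4, -56.2, 245.6]
orientation: [[0.987, 0.159, -0.001], [0.159, -0.987, 0.001], [-0.001, -0.002, -1.0]]
wrist_force: [-0.5, -0.1, 0.5]
grip_width: 0.001
(array([ 0.03, -0.09,  0.06]), array([-0.002,  0.001,  0.001]), 2.15, array([-60.3,  19.1]), array([433.4, -56.2, 245.6]), array([-0.52, -0.07,  0.49]))
```

View pics/w1.png

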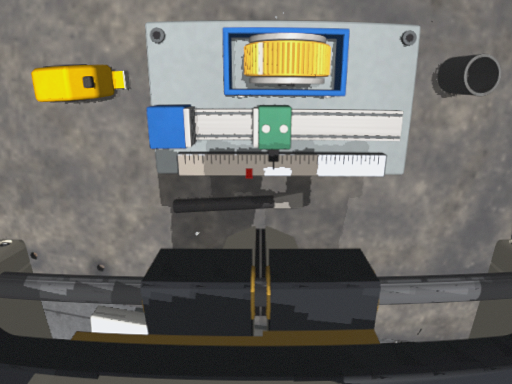

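The wrist view shows the whole fixture: wheel at about (290,58), pointer at about (274,160) and red mark at about (249,173). The closed fingers are at the bottom, near (260,235). Next I'll crop for detail.

Run:
```python
from h import *
import pickle
c=pickle.load(open("w1.pkl","rb"))
for i,(a,b,x,y) in enumerate([(140,140,160,60),(135,10,300,180)]):
    f=[5,2.6][i]
    im=cv2.resize(c["image"][b:b+y,a:a+x,::-1],None,fx=f,fy=f,interpolation=cv2.INTER_CUBIC)
    cv2.imwrite(f"pics/w1c{i}.png",im)
```

```text
(no output)
```

View pics/w1c0.png

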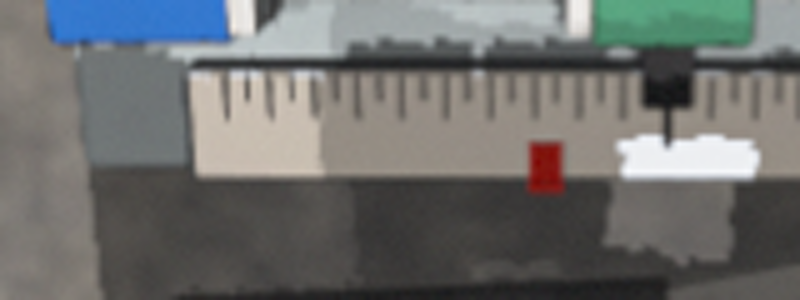

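View pics/w1c1.png

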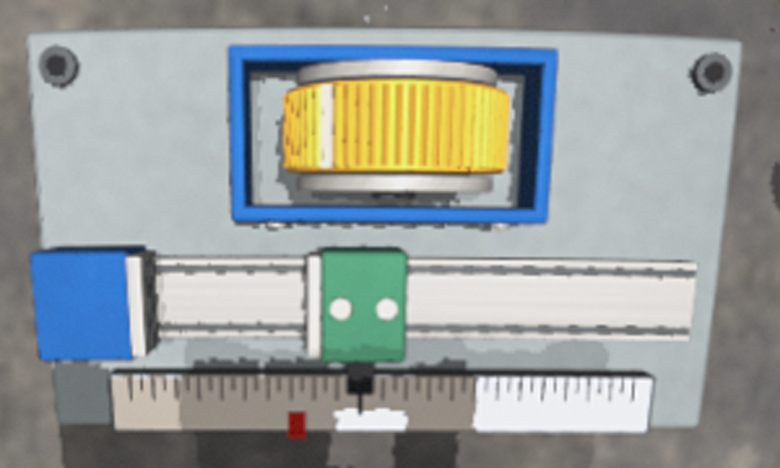

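Run:
```python
from h import *
import pickle
np.set_printoptions(precision=2,suppress=True)
c=pickle.load(open("w1.pkl","rb"))
a=lambda u,v,z:p3(c,140+(u+.5)/5-.5,140+(v+.5)/5-.5,z)
b=lambda u,v,z:p3(c,135+(u+.5)/2.6-.5,10+(v+.5)/2.6-.5,z)
C=np.array([b(742,41,12),b(698,427,12),b(57,427,12),b(28,33,12)])[:,:2]
M=np.array([[85,-150],[-85,-150],[-85,150],[85,150.]])
A=C-C.mean(0)
th=np.arctan2((M[:,0]*A[:,1]-M[:,1]*A[:,0]).sum(),(M*A).sum())
print(C.mean(0),np.degrees(th),"\n",[F(x)for x in C])
print("tip",F(a(668,142,30.5)),"mark",F(a(546,162,28.5)))
print("well",F(b(230,46,46)),F(b(557,50,46)),F(b(546,222,46)),F(b(233,222,46)))
print("wheel crown sides",F(b(395,80,100)),F(b(395,173,100)), "line",F(b(326,125,100)))
for p in[(245,340),(245,345),(300,340)]:
  print(b(395,125,100))
```

```text
[501.44 -70.57] 9.079596067997679 
 [array([  88.48, -154.43]), array([ -79.25, -154.5 ]), array([-79.87, 143.37]), array([ 89.04, 141.99])]
tip [-67.66   4.24] mark [-72.92  31.8 ]
well [76.96 54.85] [ 76.63 -67.18] [ 13.3  -66.91] [12.63 55.28]
wheel crown sides [58.57 -2.58] [30.15 -3.15] line [44.86 19.1 ]
[540.8  -61.16 100.  ]
[540.8  -61.16 100.  ]
[540.8  -61.16 100.  ]
```

```bash
sed -i 's/^TH=.*/TH=np.radians(9.1); O=np.array([501.0,-70.0])/' h.py; python3 -c "
from h import *
print(togo(40,-13,145))"
```

```text
(array([10.48,  3.7 , 10.05]), array([-0.001,  0.001, -0.   ]), 2.2, array([-64.7,  23.9]), array([433.3, -56.6, 245.6]), array([-0.75,  1.04, -0.78]))
```

```bash
python3 -m creep '[[1.5,0.5,0,0,0,0,0],[4.5,1.6,0,0,0,0,0],[7.5,2.7,1,0,0,0,0],[9.8,3.5,3,0,0,0,0],[10.5,3.7,5.5,0,0,0,0],[10.5,3.7,8,0,0,0,0],[10.5,3.7,9.5,0,0,0,0],[10.5,3.7,10,0,0,0,0],[10.5,3.7,10,0,0,0,0],[10.5,3.7,10,0,0,0,0]]'; python3 -c "
from h import *
print(togo(40,-13,119))
for n in ('side','wrist'):
  c=capture(n);save(c,n+'2')
  if n=='side': cv2.imwrite('pics/side2c.png',cv2.resize(c['image'][110:230,215:335,::-1],None,fx=5,fy=5,interpolation=cv2.INTER_CUBIC))"
```

```text
time_s: 3.2
ee_pos: [543.1, -77.0, 146.3]
orientation: [[0.988, 0.157, 0.0], [0.157, -0.988, 0.001], [0.0, -0.001, -1.0]]
wrist_force: [0.9, -0.3, 0.7]
grip_width: 0.002
(array([-0.04, -0.06,  2.73]), array([-0.001, -0.   , -0.001]), 3.2, array([ 40.4, -13.6]), array([543.1, -77. , 146.3]), array([ 0.85, -0.25,  0.69]))
```

View pics/side2c.png

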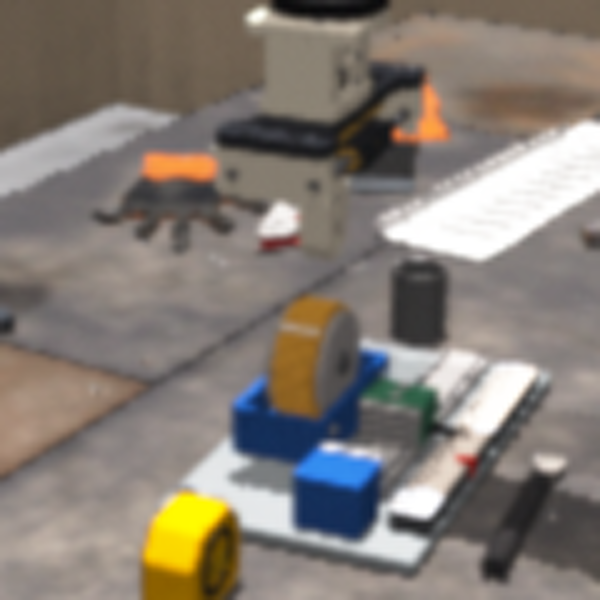

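View pics/wrist2.png

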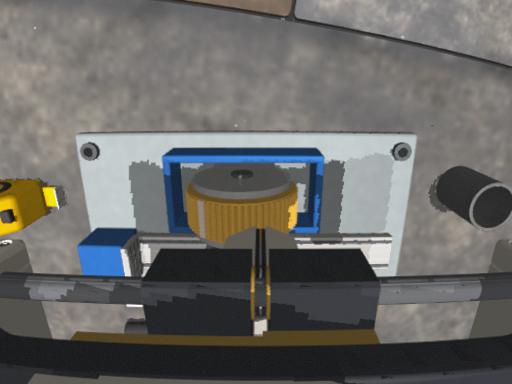

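```bash
python3 -m creep '[[0,0,0.6,0,0,0,0],[0,0,1.4,0,0,0,0],[0,0,2,0,0,0,0],[0,0,2.4,0,0,0,0],[0,0,2.6,0,0,0,0],[0,0,2.6,0,0,0,0],[0,0,2.6,0,0,0,0]]'; python3 -m creep '[[0,0,0.1,0,0,0,0],[0,0,0.2,0,0,0,0],[0,0,0.2,0,0,0,0],[0,0,0.2,0,0,0,0]]'
```

```text
time_s: 4.0
ee_pos: [543.4, -76.7, 120.6]
orientation: [[0.987, 0.158, 0.001], [0.158, -0.987, 0.001], [0.001, -0.001, -1.0]]
wrist_force: [-0.7, -0.3, 0.9]
grip_width: 0.003
time_s: 4.4
ee_pos: [543.4, -76.6, 118.6]
orientation: [[0.987, 0.158, 0.001], [0.158, -0.987, 0.001], [0.001, -0.001, -1.0]]
wrist_force: [-0.2, -0.5, -0.4]
grip_width: 0.0
```

```bash
python3 -m creep '[[0,0,0.05,0,0,0,0],[0,0,0.1,0,0,0,0],[0,0,0.1,0,0,0,0]]'; python3 -m creep '[[0,0,0.05,0,0,0,0],[0,0,0.05,0,0,0,0],[0,0,0.05,0,0,0,0]]'
```

```text
time_s: 4.7
ee_pos: [543.5, -76.6, 117.6]
orientation: [[0.987, 0.158, 0.001], [0.158, -0.987, 0.001], [0.001, -0.001, -1.0]]
wrist_force: [-0.3, -0.3, -0.0]
grip_width: 0.006
time_s: 5.0
ee_pos: [543.5, -76.8, 117.3]
orientation: [[0.988, 0.158, 0.001], [0.158, -0.988, 0.001], [0.001, -0.001, -1.0]]
wrist_force: [-0.8, -1.0, 4.4]
grip_width: 0.006
```

```bash
python3 -m creep '[[0,-0.15,0.005,0,0,0,0],[0,-0.3,-0.03,0,0,0,0],[0,-0.6,-0.075,0,0,0,0],[0,-0.6,-0.075,0,0,0,0]]';  python3 -c "
from h import *
print(togo(40,0,119))"
```

```text
time_s: 5.4
ee_pos: [542.6, -70.7, 118.4]
orientation: [[0.987, 0.158, 0.002], [0.158, -0.987, 0.001], [0.002, -0.0, -1.0]]
wrist_force: [-1.7, 0.0, 6.6]
grip_width: 0.006
(array([-0.1 , -0.73, -0.06]), array([-0.   , -0.002, -0.   ]), 5.4, array([41. , -7.3]), array([542.6, -70.7, 118.4]), array([-1.74,  0.02,  6.58]))
```

```bash
python3 -m creep '[[0,-0.3,0.01,0,0,0,0],[0,-0.6,0.005,0,0,0,0],[0,-0.9,0.005,0,0,0,0],[0,-0.9,0.005,0,0,0,0]]';  python3 -m creep '[[0,-0.3,0.045,0,0,0,0],[0,-0.6,0.075,0,0,0,0],[0,-0.6,0.075,0,0,0,0]]'; python3 -c "
from h import *
print(togo(40,0,119))"
```

```text
time_s: 5.8
ee_pos: [541.2, -61.3, 118.7]
orientation: [[0.987, 0.158, 0.002], [0.158, -0.987, 0.001], [0.002, -0.0, -1.0]]
wrist_force: [-2.6, -0.3, 7.6]
grip_width: 0.004
time_s: 6.1
ee_pos: [540.1, -54.6, 118.2]
orientation: [[0.987, 0.159, 0.002], [0.159, -0.987, 0.001], [0.002, -0.001, -1.0]]
wrist_force: [-2.3, 1.4, 6.3]
grip_width: 0.004
(array([-0.11,  0.9 , -0.08]), array([-0.001, -0.002,  0.001]), 6.1, array([41.1,  9. ]), array([540.1, -54.6, 118.2]), array([-2.34,  1.36,  6.33]))
```

```bash
python3 -m creep '[[0,-0.3,0.09,0,0,0,0],[0,-0.6,0.17,0,0,0,0],[0,-0.6,0.17,0,0,0,0]]'; python3 -m creep '[[0,0,-0.5,0,0,0,0],[0,0,-1.5,0,0,0,0],[0,0,-1.5,0,0,0,0]]'; python3 -c "
from h import *
import pickle
print(togo(40,-14,119))
c=capture('scene');pickle.dump(c,open('s3.pkl','wb'))
cv2.imwrite('pics/s3c.png',cv2.resize(c['image'][120:230,245:345,::-1],None,fx=5.4,fy=5.4,interpolation=cv2.INTER_CUBIC))
c=capture('wrist');save(c,'w3')"
```

```text
time_s: 6.4
ee_pos: [539.0, -47.8, 116.6]
orientation: [[0.987, 0.16, 0.002], [0.16, -0.987, 0.002], [0.002, -0.001, -1.0]]
wrist_force: [-1.2, 2.2, 4.3]
grip_width: 0.005
time_s: 6.7
ee_pos: [539.9, -47.9, 133.0]
orientation: [[0.987, 0.16, 0.004], [0.16, -0.987, 0.002], [0.004, -0.001, -1.0]]
wrist_force: [0.2, -0.4, -0.4]
grip_width: 0.007
(array([-0.2 ,  2.97,  1.4 ]), array([-0.001, -0.004,  0.001]), 6.7, array([41.9, 15.7]), array([539.9, -47.9, 133. ]), array([ 0.16, -0.42, -0.38]))
```

View pics/s3c.png

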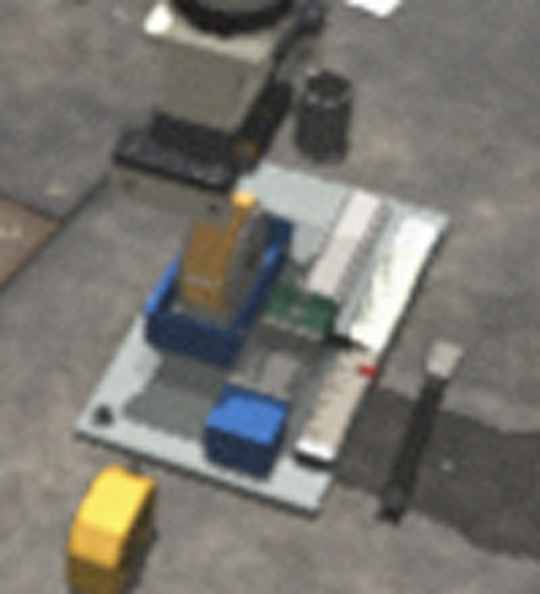

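View pics/w3.png

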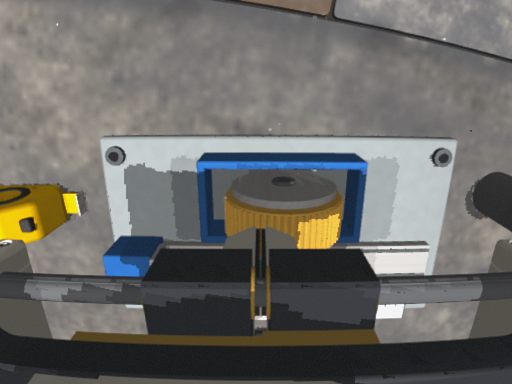

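```bash
python3 -m creep '[[0,0.6,0,0,0,0,0],[-0.1,1.6,0,0,-0.004,0,0],[-0.2,2.6,0,0,-0.004,0,0],[-0.2,2.95,0.3,0,-0.004,0,0],[-0.2,2.95,0.8,0,-0.004,0,0],[-0.2,2.95,1.2,0,-0.004,0,0],[-0.2,2.95,1.4,0,-0.004,0,0],[-0.2,2.95,1.4,0,-0.004,0,0],[-0.2,2.95,1.4,0,-0.004,0,0]]'; python3 -c "
from h import *
print(togo(40,-14,117.1))"
```

```text
time_s: 7.7
ee_pos: [542.1, -77.0, 118.0]
orientation: [[0.987, 0.16, -0.001], [0.16, -0.987, 0.001], [-0.001, -0.001, -1.0]]
wrist_force: [-0.4, -0.4, 0.0]
grip_width: 0.008
(array([0.05, 0.06, 0.09]), array([-0.001,  0.001,  0.002]), 7.7, array([ 39.5, -13.4]), array([542.1, -77. , 118. ]), array([-0.39, -0.36,  0.02]))
```

```bash
python3 -m creep '[[0,0,0.05,0,0,0,0],[0,0,0.09,0,0,0,0],[0,0,0.09,0,0,0,0]]'; python3 -c "
from h import *
print(togo(40,-14,117.1))"
```

```text
time_s: 8.0
ee_pos: [542.3, -77.0, 117.4]
orientation: [[0.987, 0.16, -0.001], [0.16, -0.987, 0.001], [-0.001, -0.001, -1.0]]
wrist_force: [-0.3, 0.1, 2.8]
grip_width: 0.003
(array([0.03, 0.05, 0.03]), array([-0.001,  0.001,  0.002]), 8.0, array([ 39.7, -13.5]), array([542.3, -77. , 117.4]), array([-0.34,  0.11,  2.82]))
```

```bash
python3 -m creep '[[0,-0.15,0.005,0,0,0,0],[0,-0.3,-0.03,0,0,0,0],[0,-0.6,-0.075,0,0,0,0],[0,-0.6,-0.075,0,0,0,0]]'; python3 -m creep '[[0,-0.3,0.01,0,0,0,0],[0,-0.6,0.005,0,0,0,0],[0,-0.9,0.005,0,0,0,0],[0,-0.9,0.005,0,0,0,0]]';  python3 -m creep '[[0,-0.3,0.045,0,0,0,0],[0,-0.6,0.075,0,0,0,0],[0,-0.6,0.075,0,0,0,0]]'; python3 -c "
from h import *
print(togo(40,0,119))"
```

```text
time_s: 8.4
ee_pos: [541.4, -70.6, 118.5]
orientation: [[0.987, 0.16, -0.001], [0.16, -0.987, 0.001], [-0.0, -0.001, -1.0]]
wrist_force: [-2.6, -0.1, 6.1]
grip_width: 0.005
time_s: 8.8
ee_pos: [539.9, -60.9, 118.7]
orientation: [[0.987, 0.161, -0.0], [0.161, -0.987, 0.001], [-0.0, -0.001, -1.0]]
wrist_force: [-1.9, 0.7, 7.0]
grip_width: 0.005
time_s: 9.1
ee_pos: [538.7, -53.9, 118.1]
orientation: [[0.987, 0.162, -0.001], [0.162, -0.987, 0.002], [-0.0, -0.002, -1.0]]
wrist_force: [-2.0, 1.7, 4.6]
grip_width: 0.002
(array([ 0.01,  0.99, -0.09]), array([-0.002,  0.   ,  0.004]), 9.1, array([39.8,  9.9]), array([538.7, -53.9, 118.1]), array([-2.04,  1.7 ,  4.64]))
```

```bash
python3 -m creep '[[0,-0.3,0.1,0,0,0,0],[0,-0.6,0.18,0,0,0,0],[0,-0.6,0.18,0,0,0,0]]'; python3 -m creep '[[0,0,-1,0,0,0,0],[0,0,-3,0,0,0,0],[0,0,-6,0,0,0,0],[-1,0,-9,0,0,0,0],[-4,0,-11,0,0,0,0],[-7,0,-12,0,0,0,0],[-9,0,-12.6,0,0,0,0],[-10,0,-12.6,0,0,0,0],[-10,0,-12.6,0,0,0,0],[-10,0,-12.6,0,0,0,0]]'; python3 -c "
from h import *
import pickle
print(togo(40,-14,145))
c=capture('wrist');save(c,'w4');pickle.dump(c,open('w4.pkl','wb'))
cv2.imwrite('pics/w4c.png',cv2.resize(c['image'][130:200,140:300,::-1],None,fx=5,fy=5,interpolation=cv2.INTER_CUBIC))"
```

```text
time_s: 9.4
ee_pos: [537.7, -47.1, 116.3]
orientation: [[0.987, 0.163, -0.001], [0.163, -0.987, 0.003], [-0.0, -0.003, -1.0]]
wrist_force: [-1.1, 2.5, 3.7]
grip_width: 0.005
time_s: 10.4
ee_pos: [439.8, -63.7, 242.3]
orientation: [[0.987, 0.163, -0.0], [0.163, -0.987, 0.003], [0.0, -0.003, -1.0]]
wrist_force: [-0.1, 0.4, 0.8]
grip_width: 0.003
(array([9.93, 3.06, 9.72]), array([-0.003, -0.   ,  0.005]), 10.4, array([-59.5,  15.9]), array([439.8, -63.7, 242.3]), array([-0.06,  0.39,  0.82]))
```

View pics/w4c.png

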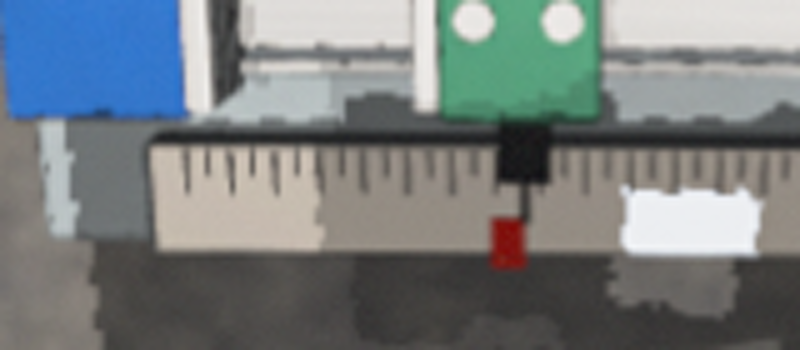

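The pointer tip is at crop (525,218) and the mark's centre is at (509,240), so only a few mm remain.

Run:
```python
from h import *
import pickle
c=pickle.load(open("w4.pkl","rb"))
a=lambda u,v,z:F(p3(c,140+(u+.5)/5-.5,130+(v+.5)/5-.5,z))
print(a(525,218,30.5),a(509,238,28.5),a(525,200,30.5),a(492,238,28.5),a(526,238,28.5))
```

```text
[-71.91946632  33.25746838] [-77.19105712  37.01941308] [-67.75004157  33.22109721] [-77.21324612  40.86799171] [-77.16864394  33.17229717]
```

```bash
python3 -m creep '[[1,0.2,0,-0.002,0,0.005,0],[3.5,0.7,0,-0.003,0,0.005,0],[6.5,1.4,0.5,-0.003,0,0.005,0],[9,2,2.5,-0.003,0,0.005,0],[10,2.1,5.5,-0.003,0,0.005,0],[10,2.1,8.5,-0.003,0,0.005,0],[10,2.1,11,-0.003,0,0.005,0],[10,2.1,11.9,-0.003,0,0.005,0],[10,2.1,11.9,-0.003,0,0.005,0],[10,2.1,11.9,-0.003,0,0.005,0]]'; python3 -c "
from h import *
print(togo(40,-5,119))"
```

```text
time_s: 11.45
ee_pos: [543.0, -67.4, 123.7]
orientation: [[0.987, 0.158, 0.001], [0.158, -0.987, 0.0], [0.001, -0.0, -1.0]]
wrist_force: [-0.0, 0.0, 1.5]
grip_width: 0.005
(array([-0.19,  0.09,  0.47]), array([-0.   , -0.001,  0.   ]), 11.45, array([41.9, -4.1]), array([543. , -67.4, 123.7]), array([-0.03,  0.01,  1.52]))
```

```bash
python3 -m creep '[[-0.1,0.1,0.2,0,0,0,0],[-0.2,0.1,0.4,0,0,0,0],[-0.2,0.1,0.4,0,0,0,0],[-0.2,0.1,0.4,0,0,0,0]]'; python3 -m creep '[[0,0,0.05,0,0,0,0],[0,0,0.1,0,0,0,0],[0,0,0.1,0,0,0,0]]'; python3 -c "
from h import *
print(togo(40,5,119))"
```

```text
time_s: 11.85
ee_pos: [541.3, -68.8, 120.1]
orientation: [[0.987, 0.158, 0.002], [0.158, -0.987, 0.0], [0.002, 0.0, -1.0]]
wrist_force: [-0.5, -0.1, 0.3]
grip_width: 0.005
time_s: 12.15
ee_pos: [541.2, -68.8, 119.1]
orientation: [[0.987, 0.158, 0.002], [0.158, -0.987, 0.0], [0.002, 0.0, -1.0]]
wrist_force: [1.0, -0.1, 0.2]
grip_width: 0.001
(array([ 0.01, -1.02,  0.01]), array([ 0.   , -0.002, -0.   ]), 12.15, array([39.9, -5.2]), array([541.2, -68.8, 119.1]), array([ 0.97, -0.06,  0.18]))
```

```bash
python3 -m creep '[[0,0,0.04,0,0,0,0],[0,0,0.06,0,0,0,0],[0,0,0.06,0,0,0,0]]'; python3 -c "
from h import *
print(togo(40,5,119))"
```

```text
time_s: 12.45
ee_pos: [541.3, -68.8, 118.7]
orientation: [[0.987, 0.158, 0.002], [0.158, -0.987, 0.0], [0.002, 0.0, -1.0]]
wrist_force: [-1.3, -0.5, 5.5]
grip_width: 0.007
(array([-0.  , -1.02, -0.03]), array([ 0.   , -0.002,  0.   ]), 12.45, array([40. , -5.2]), array([541.3, -68.8, 118.7]), array([-1.3 , -0.46,  5.49]))
```

```bash
python3 -m creep '[[0,-0.2,0.02,0,0,0,0],[0,-0.5,0.02,0,0,0,0],[0,-0.8,0.02,0,0,0,0],[0,-1.0,0.025,0,0,0,0],[0,-1.0,0.025,0,0,0,0]]'; python3 -c "
from h import *
print(togo(40,5,119))"
```

```text
time_s: 12.95
ee_pos: [539.8, -58.6, 118.7]
orientation: [[0.987, 0.159, 0.002], [0.159, -0.987, 0.0], [0.002, 0.0, -1.0]]
wrist_force: [-1.5, 1.2, 6.2]
grip_width: 0.009
(array([-0.01,  0.01, -0.03]), array([ 0.   , -0.002,  0.   ]), 12.95, array([40.1,  5.1]), array([539.8, -58.6, 118.7]), array([-1.49,  1.19,  6.2 ]))
```

Lift off and look.

```bash
python3 -m creep '[[0,0,-1,0,0,0,0],[0,0,-3,0,0,0,0],[0,0,-6,0,0,0,0],[-1,0,-9,0,0,0,0],[-4,0,-11,0,0,0,0],[-7,0,-12,0,0,0,0],[-9,0,-12.6,0,0,0,0],[-10,0,-12.6,0,0,0,0],[-10,0,-12.6,0,0,0,0],[-10,0,-12.6,0,0,0,0]]'; python3 -c "
from h import *
import pickle
print(togo(40,-14,145))
c=capture('wrist');save(c,'w5');pickle.dump(c,open('w5.pkl','wb'))
cv2.imwrite('pics/w5c.png',cv2.resize(c['image'][130:200,140:300,::-1],None,fx=5,fy=5,interpolation=cv2.INTER_CUBIC))
c=capture('scene');save(c,'s5')
cv2.imwrite('pics/s5c.png',cv2.resize(c['image'][120:230,245:345,::-1],None,fx=5.4,fy=5.4,interpolation=cv2.INTER_CUBIC))
"
```

```text
time_s: 13.95
ee_pos: [441.5, -74.3, 244.4]
orientation: [[0.987, 0.159, 0.003], [0.159, -0.987, 0.0], [0.003, 0.0, -1.0]]
wrist_force: [0.7, 0.5, -0.1]
grip_width: 0.002
(array([9.92, 1.92, 9.97]), array([ 0.   , -0.003,  0.   ]), 13.95, array([-59.5,   5.1]), array([441.5, -74.3, 244.4]), array([ 0.72,  0.54, -0.06]))
```

View pics/w5c.png

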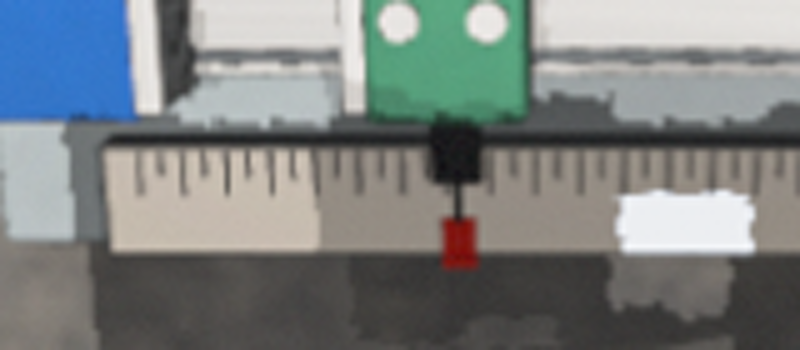

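View pics/s5c.png

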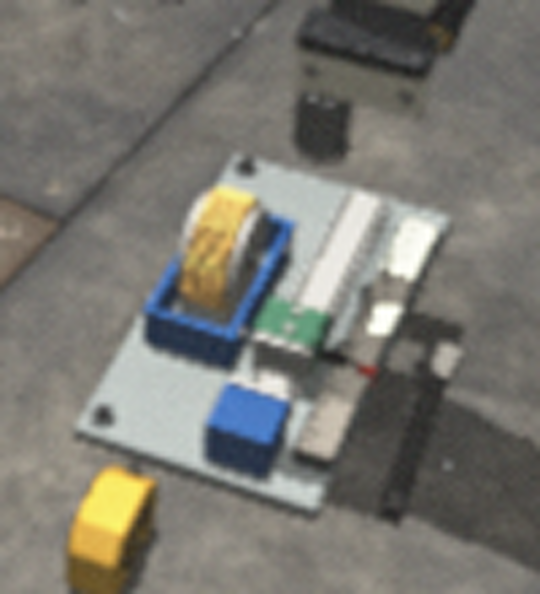

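The pointer tip is at (458,218) and the mark's centre is at (460,243), so they line up. The loose things haven't moved. I'll take the hand further away, check again and hand in.

```bash
python3 -m creep '[[0,1,-1,0,0,0,0],[0,3,-3,0,0,0,0],[0,6,-5,0,0,0,0],[0,10,-6,0,0,0,0],[0,14,-7,0,0,0,0],[0,17,-8,0,0,0,0],[0,19,-8,0,0,0,0],[0,20,-8,0,0,0,0],[0,20,-8,0,0,0,0],[0,20,-8,0,0,0,0]]'
python3 - <<'E'
from h import *
import pickle
c=pickle.load(open("w5.pkl","rb"))
a=lambda u,v,z:F(p3(c,140+(u+.5)/5-.5,130+(v+.5)/5-.5,z))
print(a(458,218,30.5),a(460,238,28.5))
s=r.sense();print(s["ee_pos"],s["wrist_force"],np.abs(s["joint_vel"]).max())
order.hand_in()
E
```

```text
time_s: 15.05
ee_pos: [473.4, -270.6, 323.8]
orientation: [[0.987, 0.16, 0.001], [0.16, -0.987, 0.002], [0.002, -0.001, -1.0]]
wrist_force: [0.9, 0.4, -0.0]
grip_width: 0.004
[-71.95518935  37.16839384] [-77.22702682  37.01410192]
[ 473.40075617 -270.62465932  323.8447162 ] [ 0.85490216  0.43994752 -0.02608197] 0.6874332581436846
the job is handed in; nothing more can be done
```

The jaw is set: the pointer stands at the red mark, about 0.2 mm from its centre in the last wrist-camera view (tolerance 4 mm). I rolled the wheel with the closed fingertips in three light strokes of about 29, 30 and 10 mm. The highest vertical press I read was about 7.6 N. The job was handed in at about 15 s.

- **Loose things:** in the last scene picture the pipe, tape measure and chisel nearby stood where they had been. I did not check the mug or round bar again, but the hand never went near them.
- **Hand position:** after that I moved the hand clear, to about 320 mm above the table and 200 mm off to the side. I took no further picture from there. The wrist force read about 1 N or less, which is noise level.
- **Disagreement:** the scene and wrist cameras placed the fixture about 7 mm apart. I went mostly by the wrist camera. The setting itself was read as pointer against mark in one picture, so this does not affect it.

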